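# Scan the label of the tall glaze jar

### The arm

A 6-joint arm with a two-finger parallel gripper is mounted at the origin on the work surface. World frame = base frame: x ahead of the robot, y to its left, z up, the work surface at z = 0. Lengths are in m, angles in rad, forces in N, time in s.
With the tool pointing down it reaches from about 0.275 to 0.875 m from the base axis. Payload 12.5 kg.
Tool frame: the origin (TCP) lies on the centre line of the jaws, within the pads' length; the fingertips stand 19 mm ahead of it and the grasp point (between the pads) is the TCP; z points along the fingers, y is the line along which they close (so a half turn about z gives the same grasp; the last joint's range is limited). The gripper opens to 85 mm and grips with 20 to 120 N. Pads are 22 mm wide; open, the fingers measure 114 mm over their backs; the gripper's body (76 mm by 85 mm) begins 54 mm behind the grasp point. The pads swing forward as they close: fully open they stand 13 mm farther back than shut.
Start: joints at [-1.287, 0.351, 1.652, -0, 1.139, -0.085], TCP at [0.198, -0.513, 0.25] pointing down, gripper open.
Joint ranges: [-2.75, 2.75], [-0.79, 2.1], [0.01, 2.65], [-1.57, 4.71], [0.07, 3.14], [-2.87, 2.87]. Speed limits (rad/s): [2.22, 2.22, 2.79, 3.14, 3.14, 3.14].

### API

Orientations are given as a unit quaternion [w, x, y, z].
In Python, from rig import ctrl gives the robot as it stands.
- The arm moves only by the shell command python3 -m creep 'ROWS' [FORCE]. ROWS is JSON, a list that holds one entry, the list of rows, each a list of 7 numbers: the shift along the world's x, y, z in units of 30 mm (1.0 is 30 mm), then the turn, a rotation vector about the world's x, y, z in units of 8 degrees (1.0 is 8 degrees), then the opening, from 0 (shut) to 1 (fully open). In form: [[[dx, dy, dz, ax, ay, az, claw], ...]]. A call has 1 to 5 rows; each row is the pose to reach, as a shift and turn from the pose commanded when the call began; what a row does not reach only later rows make up. A row lasts 1/8 s, in which the tool goes at most 62.5 mm and 10.7 degrees, less where a joint would pass 70% of its speed; a pose out of reach is approached as far as the arm can. A call with a gripper value outside its range is refused whole. The fingers move at their own pace and stop on an object; FORCE is the grip in N (left out, the last holds). Time passes only in rows, so rows that repeat a pose let the fingers close. It gives the time, the measured TCP pose, the force, the opening and the grip force at its end, in the units of the state.
- ctrl.read_state(): the state, without advancing time (a new reading comes with each control period).
- ctrl.grab_frame(name): name is "scene" or "top" or "wrist"; returns a dict with "color" (400x640x3 uint8, red, green, blue), "intrinsics" (3x3 intrinsics, pixels), "xyz" and "rotation" of the camera in the world. Camera axes: x right, y up, looking along -z (the intrinsics and any distortion apply to the point x, -y, -z); pixel columns grow to the right and rows downward; lengths in m; the calibration is good to about 2 mm. A picture is of the moment at which its call begins. There is no depth.
- ctrl.close_job(): hands the job in; it is judged then, once.
The state is a dict: "time_s": time; "q": joint angles; "qd": joint speeds; "effort": joint torques, N m; "eef_pos": TCP position; "tcp_rot": TCP orientation; "ft_force": force on the tool from outside, world axes, zero at the start; "moment": the same for the moment, N m; "width": finger opening in m; "gripper_force": force on a finger pad.
Only numpy, scipy, OpenCV 4.12 (cv2) and the standard library are available. Lean on these libraries where they do the work, as an engineer would, in place of code of your own. Each camera call takes 0.05 s, during which the arm holds its last target. There are 200 camera calls.

### The job

Take the cordless barcode scanner out of its charging tray and scan the label of the tallest of the three glaze jars: point the scanner squarely at the middle of the label from about 10 cm, pull the trigger, and hold it still on the label for a good two seconds. Scan no other jar. Then lay the scanner gently down on its side on the rubber mat, let go of it, and leave everything else on the bench where it stands.

Things in the scene. Friction and masses are not known exactly. Their poses are not given: they have to be found in the camera images.
- scanner: light grey pistol scanner with black nose and butt, 220 g, flat on its side, 46 mm high. Axes: +x the beam, -y down the handle, +z up as it lies in the tray. Origin: on the underside, below the head's centre line and the middle of the handle. Head x -30 to +85 mm, y -25 to +25. Handle below it: x -18 to +18 and z 4 to 42, straight to y = -79, then bent back to the butt at y = -138
- scan_head (a point): where the scanner can be gripped in the tray: front part of the head, at (58, 0, 23) mm in the scanner's frame, 50 mm wide across y with flat sides, free from x = 46 to 70 mm. The trigger is out of reach of this grip
- scan_handle (a point): middle of the upper handle behind the trigger, (0, -46, 23) mm in the scanner's frame: gripped here across x, front to back, the fingers squeeze the trigger (42 mm wide with it out, 36 mm squeezed). In the tray this place is boxed in; it can be taken only when the scanner lies in the open
- trigger (a joint): the scanner's sprung black trigger on the handle's front (+x) face: 0 = out, about 0.006 m = squeezed flush with that face (more than 0.004 scans). 30 mm long (y -31 to -61 mm), 14 mm wide, 6 mm proud; 3 N to start, 6 N when flush; then the fingers bear on the handle itself, so a grip over it keeps it squeezed
- scan_window (a point): middle of the scanner's window, at the front of the head: (85, 0, 23) mm in the scanner's frame; the beam leaves it along the scanner's +x
- scan_mid (a point): middle of the scanner's outline, at (20, -45, 23) mm in the scanner's frame
- tray: black moulded charging tray, fixed, 170 x 235 mm, floor 6 mm thick. Its frame is that of the resting scanner, 6 mm lower. Walls up to 48 mm above the bench, level with the handle's top, box in handle and butt with 3 to 8 mm gaps; no walls beside the front of the head, only 22 mm high lips round its back. The scanner lifts straight up out of it
- mat: black ribbed rubber mat, fixed to the bench, 250 mm (x) by 280 mm (y), 4 mm thick; origin: centre of its underside
- jar_tall: grey plastic glaze jar with a ribbed white screw lid, 80 mm in diameter and 165 mm tall, upright and full; the tallest and slimmest jar, the one to scan. Origin: centre of its underside. The paper barcode label (56 mm around by 44 mm high) is on the side that looks along the body's -x axis, its middle 85 mm above the bench; a brown paper seal runs from the label up over the lid to its middle
- jar_tall_label (a point): middle of the tall jar's label, on its surface (40 mm from the jar's axis, 85 mm up)
- jar_squat: grey plastic glaze jar with a ribbed white screw lid, 88 mm in diameter and 112 mm tall, upright and full; a low jar, not to be scanned. Origin: centre of its underside. The paper barcode label (56 mm around by 44 mm high) is on the side that looks along the body's -x axis, its middle 55 mm above the bench; a brown paper seal runs from the label up over the lid to its middle
- jar_squat_label (a point): middle of the squat jar's label (44 mm from its axis)
- jar_wide: grey plastic glaze jar with a ribbed white screw lid, 100 mm in diameter and 122 mm tall, upright and full; a low wide jar, not to be scanned. Origin: centre of its underside. The paper barcode label (56 mm around by 44 mm high) is on the side that looks along the body's -x axis, its middle 58 mm above the bench; a brown paper seal runs from the label up over the lid to its middle
- jar_wide_label (a point): middle of the wide jar's label (50 mm from its axis)
- sponge: yellow sponge, 115 x 75 x 42 mm, bystander; origin: centre of its underside
- phone: black phone lying flat, 148 x 72 x 9 mm, bystander; origin: centre of its underside
- mug: pinkish bisque mug, 84 mm across, 95 mm tall, bystander; origin: centre of its underside
- bowl: off-white bisque bowl, 130 mm across, 60 mm tall, bystander; origin: centre of its underside
- brush: glaze brush, 200 mm long, lying behind the jars, bystander
- jar_lid: white jar lid lying flat, 72 mm across, 14 mm high, bystander; origin: centre of its underside
Not all that is in view belongs to the job. What is shaped like the scanner but brown is not meant.

How it is judged:
By the outcome, as a careful person would: the job done as asked, in the order asked, and still so for the second after the job is handed in, with the robot touching nothing.
It also fails if it takes over 64 s, if anything falls off the work surface, if the arm or the gripper's body presses on something with over 40 N, if the wrist force passes 120 N, or if a joint passes its speed limit or range.

## Working session

There is one attempt and no reset: what is moved stays moved. The work goes in short steps, Python scripts to look and compute and a shell command to move; the robot and the scene stay as the last step left them, time stands still between calls to the robot, and variables do not carry over. Pictures are saved under pics/ and viewed, at most 10 in all, crops included, and the job is handed in when it is done.

```bash
mkdir -p pics; ls; cat > h.py <<'E'
import numpy as np, cv2
from rig import ctrl
def grab(n,f=None):
    d=ctrl.grab_frame(n); 
    if f: cv2.imwrite('pics/'+f,cv2.cvtColor(np.asarray(d['color']),cv2.COLOR_RGB2BGR))
    np.savez('pics/'+(f or n)+'.npz',K=d['intrinsics'],p=d['xyz'],R=d['rotation'],c=d['color'])
    return d
E
python3 - <<'E'
from h import *
a=grab('scene','s1.png');b=grab('top','t1.png')
for d in(a,b):print({k:v for k,v in d.items() if k!='color'})
print(ctrl.read_state())
E
```

```text
pics
{'intrinsics': array([[518.5098435 ,   0.        , 312.56881676],
       [  0.        , 518.5098435 , 204.16539191],
       [  0.        ,   0.        ,   1.        ]]), 'xyz': array([1.56053944, 0.01233057, 1.08205796]), 'rotation': array([0.6299662 , 0.27398244, 0.28634555, 0.66789403])}
{'intrinsics': array([[383.78203939,   0.        , 314.5832684 ],
       [  0.        , 383.78203939, 198.06031457],
       [  0.        ,   0.        ,   1.        ]]), 'xyz': array([ 0.36556376, -0.0110312 ,  1.08034151]), 'rotation': array([-0.69666416, -0.05818907,  0.07674037,  0.71090365])}
{'time_s': 0.1, 'q': array([-1.28659096e+00,  3.51173425e-01,  1.65236158e+00,  3.86757944e-05,
        1.13908156e+00, -8.46133498e-02]), 'qd': array([-0.0003783 , -0.00315877, -0.00083264, -0.0010887 , -0.00111411,
       -0.00030395]), 'effort': array([ 6.90090874e-04, -5.06831646e+01, -2.91874963e+01, -9.71339318e-05,
        2.66347328e-03,  1.47011800e-06]), 'eef_pos': array([ 0.19823067, -0.51274123,  0.24981657]), 'tcp_rot': array([-5.11155128e-04,  9.83046082e-01,  1.83357951e-01, -3.35339672e-05]), 'ft_force': array([-0.06997657, -0.03127551, -0.67998633]), 'moment': array([-6.35562299e-05,  2.88323666e-02,  2.90339751e-02]), 'gripper_force': 0.0, 'width': 0.08560831801648373}
```

View pics/t1.png

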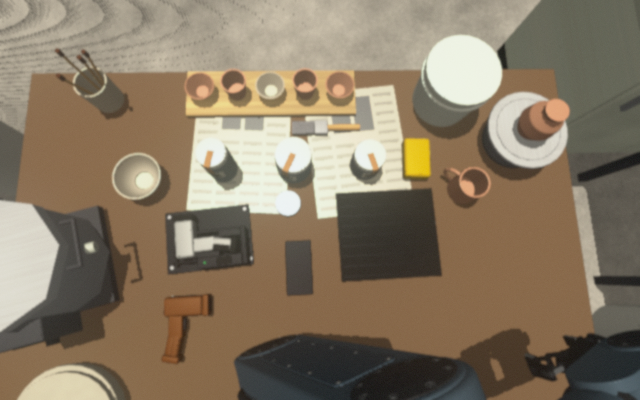

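View pics/s1.png

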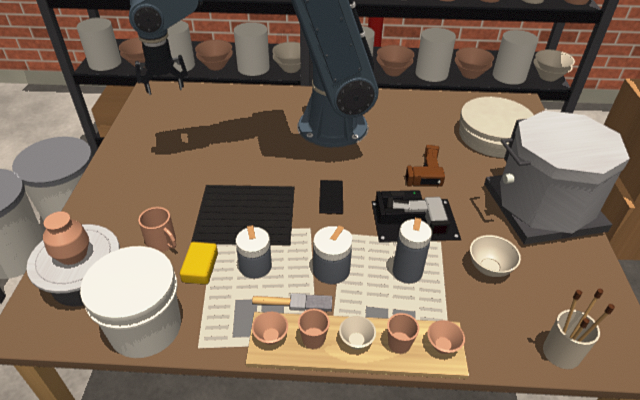

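Top view: the grey scanner is in the black tray at (209,238), and the brown decoy is at (185,325). The jars are at (212,152), (294,158) and (369,158). In the scene view the jar at (412,250) is the tallest and slimmest, which is the left one in the top view. The mat is at (388,234) top. I'll confirm with enlarged crops.

```bash
python3 - <<'E'
import cv2,numpy as np
t=cv2.imread('pics/t1.png');s=cv2.imread('pics/s1.png')
def crop(i,x,y,w,h,k):
    c=cv2.resize(i[y:y+h,x:x+w],None,fx=k,fy=k,interpolation=cv2.INTER_CUBIC)
    for g in range(0,w,10):
        cv2.line(c,(g*k,0),(g*k,6 if g%50 else 14),(0,255,0),1)
        cv2.putText(c,str(x+g),(g*k,22),0,.3,(0,255,0),1)
    for g in range(0,h,10):
        cv2.line(c,(0,g*k),(6,g*k),(0,255,0),1); cv2.putText(c,str(y+g),(8,g*k+4),0,.3,(0,255,0),1)
    return c
a=crop(t,160,130,100,150,4);b=crop(s,365,180,100,150,4)
cv2.imwrite('pics/c1.png',np.hstack([a,b]))
E
```

```text
(no output)
```

View pics/c1.png

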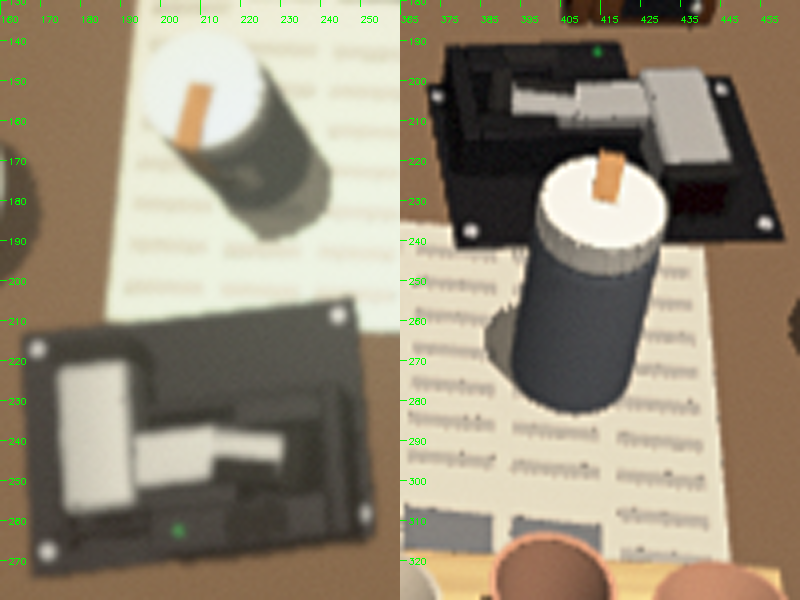

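The crops confirm it. The light grey scanner is in the tray with its nose toward image-up (world +x) and its handle toward -y. The tallest jar has its seal, and so its label, toward -x and slightly +y. Next I triangulate.

```bash
cat >> h.py <<'E'
from scipy.spatial.transform import Rotation as Rn
def cam(f):
    d=np.load('pics/'+f+'.npz'); q=d['R']
    return d['K'],d['p'],Rn.from_quat([q[1],q[2],q[3],q[0]]).as_matrix()
def ray(c,uv):
    K,p,R=c; v=np.linalg.inv(K)@[uv[0],uv[1],1]; v=R@[v[0],-v[1],-v[2]]
    return p,v/np.linalg.norm(v)
def tri(*obs):
    A=np.zeros((3,3));b=np.zeros(3)
    for c,uv in obs:
        p,v=ray(c,uv);M=np.eye(3)-np.outer(v,v);A+=M;b+=M@p
    x=np.linalg.solve(A,b)
    return x,[np.linalg.norm(np.cross(x-ray(c,uv)[0],ray(c,uv)[1]))*1e3 for c,uv in obs]
def plane(c,uv,z):
    p,v=ray(c,uv);return p+v*(z-p[2])/v[2]
def proj(c,X):
    K,p,R=c;v=R.T@(np.asarray(X)-p);return (K@[v[0]/-v[2],v[1]/v[2],1])[:2]
E
python3 - <<'E'
from h import *
np.set_printoptions(precision=4,suppress=True)
T=cam('t1.png');S=cam('s1.png')
P={}
for n,a,b in [('headBR',(193,256),(425,198)),('headBL',(176.5,257.5),(440,197)),('headTL',(175,221.5),(447.5,220)),('headTR',(191.5,220.5),(432,221)),
 ('lid',(211,153),(415.6,230.7)),('trTL',(169,217),(459,236)),('trTR',(244.5,208.5),(382.5,237.5)),('trBR',(251.5,258),(374,204)),('trBL',(172,268),(445.5,202)),
 ('sealmid',(210,151),(416,230)),('sealedge',(205,167),(418,218))]:
    P[n],e=tri((T,a),(S,b)); print(n,P[n],np.round(e,1), 'plane52',plane(T,a,.052)[:2])
for uv in [(336,191),(434,189),(441,276),(342,280)]: print('mat',plane(T,uv,.004)[:2])
for uv in [(210,151),(205,167),(205.5,167)]: print('seal T',plane(T,uv,.165)[:2])
for uv in [(416,230),(418,218)]: print('seal S',plane(S,uv,.165)[:2])
for n,uv,z in [('mid',(294,153),.122),('right',(370,153),.112),('lid',(288,204),.014),('phone',(299,267),.009)]:print(n,plane(T,uv,z)[:2])
E
```

```text
headBR [0.415  0.2858 0.0452] [0.6 0.6] plane52 [0.4147 0.2832]
headBL [0.4119 0.3288 0.0485] [1.4 1.4] plane52 [0.4117 0.3261]
headTL [0.5076 0.3376 0.0486] [1.9 1.9] plane52 [0.5071 0.3344]
headTR [0.5101 0.2948 0.0445] [1.8 1.8] plane52 [0.509  0.2907]
lid [0.6624 0.2193 0.159 ] [1.7 1.7] plane52 [0.6967 0.2442]
trTL [0.5268 0.3726 0.0047] [4.8 4.8] plane52 [0.5196 0.3509]
trTR [0.5466 0.1581 0.0067] [1.2 1.2] plane52 [0.5389 0.1498]
trBR [0.408  0.1379 0.0056] [1.7 1.7] plane52 [0.4061 0.1298]
trBL [0.3856 0.355  0.005 ] [2.5 2.5] plane52 [0.3848 0.3365]
sealmid [0.6656 0.2198 0.165 ] [1. 1.] plane52 [0.7026 0.2471]
sealedge [0.6244 0.2293 0.1663] [0.1 0.1] plane52 [0.6568 0.2595]
mat [ 0.5931 -0.1038]
mat [ 0.5941 -0.3879]
mat [ 0.3474 -0.3872]
mat [ 0.3429 -0.112 ]
seal T [0.6655 0.2187]
seal T [0.6248 0.2297]
seal T [0.6248 0.2285]
seal S [0.6654 0.2209]
seal S [0.6231 0.2296]
mid [0.671  0.0124]
right [ 0.6712 -0.1878]
lid [0.5559 0.0338]
phone [0.3806 0.0055]
```

Heights agree with the text: lid 0.159–0.165 m (165 mm), scanner top about 0.047 m (52 mm with rounded edges), tray screws about 0.005 m. Scanner origin is about (0.443, 0.308) with yaw about 6°. I'll move above the scanner.

```bash
python3 -m creep '[[[0.6,1.8,0.3,0,0,-0.4,1],[1.2,3.6,0.6,0,0,-0.8,1],[1.9,5.5,0.9,0,0,-1.2,1],[2.5,7.3,1.2,0,0,-1.6,1],[3.1,9.1,1.4,0,0,-1.9,1]]]'
python3 -m creep '[[[0.6,1.8,0,0,0,0,1],[1.2,3.6,0,0,0,0,1],[1.9,5.5,0,0,0,0,1],[2.5,7.3,0,0,0,0,1],[3.1,9.1,0,0,0,0,1]]]'
```

```text
time_s: 0.72
eef_pos: [0.2915, -0.2383, 0.2926]
tcp_rot: [0.0, 0.999, 0.051, 0.0]
ft_force: [1.2, -0.3, -0.7]
width: 0.0855
gripper_force: 0.0
time_s: 1.35
eef_pos: [0.3844, 0.035, 0.2924]
tcp_rot: [0.0, 0.999, 0.052, 0.0]
ft_force: [0.9, -0.3, -0.0]
width: 0.0854
gripper_force: 0.0
```

```bash
python3 -m creep '[[[0.7,1.9,0,0,0,0,1],[1.4,3.8,0,0,0,0,1],[2.1,5.7,0,0,0,0,1],[2.8,7.7,0,0,0,0,1],[2.8,7.7,0,0,0,0,1]]]'
python3 - <<'E'
from h import *
d=grab('wrist','w1.png');print(d['xyz'],d['rotation']);s=ctrl.read_state();print(s['eef_pos'],s['q'])
T=cam('w1.png')
for X in [(.443,.308,.052),(.501,.314,.052),(.663,.219,.165),(.624,.228,.085)]:print(proj(T,X))
E
```

```text
time_s: 1.98
eef_pos: [0.4685, 0.2669, 0.2912]
tcp_rot: [0.0, 0.999, 0.053, -0.001]
ft_force: [-0.6, -1.4, 0.0]
width: 0.0855
gripper_force: 0.0
[0.54526859 0.27436943 0.41414018] [ 0.73558357 -0.11226056  0.10034056 -0.66048933]
[0.46806839 0.26517911 0.29136144] [ 4.28933834e-01  2.89478122e-01  1.63159672e+00 -6.00376149e-05
  1.22212602e+00  1.89387697e+00]
[285.65594328 191.3201883 ]
[284.12601617 143.60184581]
[421.6072602  -63.81085337]
[378.02311612  28.78677805]
```

View pics/w1.png

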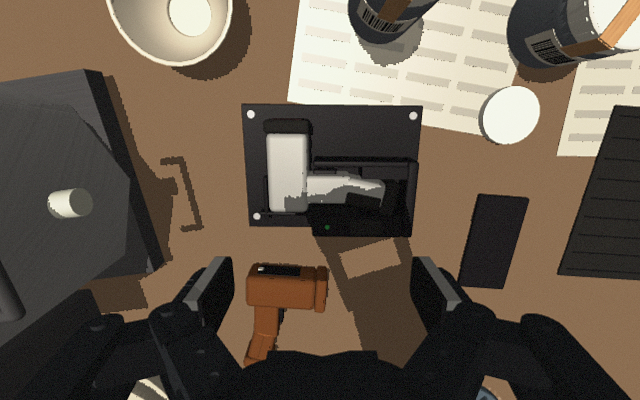

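Wrist view: the scanner is upright in the picture, with its grey head at (289,172) and black nose at (287,126). The tall jar's barcode is at (380,20). I'll enlarge it.

```bash
python3 - <<'E'
import cv2,numpy as np
t=cv2.imread('pics/w1.png')
def crop(i,x,y,w,h,k,gam=1):
    c=cv2.resize(i[y:y+h,x:x+w],None,fx=k,fy=k,interpolation=cv2.INTER_CUBIC)
    c=(255*(c/255.)**gam).astype(np.uint8)
    for g in range(0,w,10):
        cv2.line(c,(g*k,0),(g*k,6),(0,255,0),1); cv2.putText(c,str(x+g),(g*k,16),0,.35,(0,255,0),1)
    for g in range(0,h,10):
        cv2.line(c,(0,g*k),(6,g*k),(0,255,0),1); cv2.putText(c,str(y+g),(8,g*k+4),0,.35,(0,255,0),1)
    return c
a=crop(t,240,105,80,120,5,.6);b=crop(t,340,0,80,60,5);b=np.vstack([b,np.zeros((300,400,3),np.uint8)])
cv2.imwrite('pics/c2.png',np.hstack([a,b]))
E
```

```text
(no output)
```

View pics/c2.png

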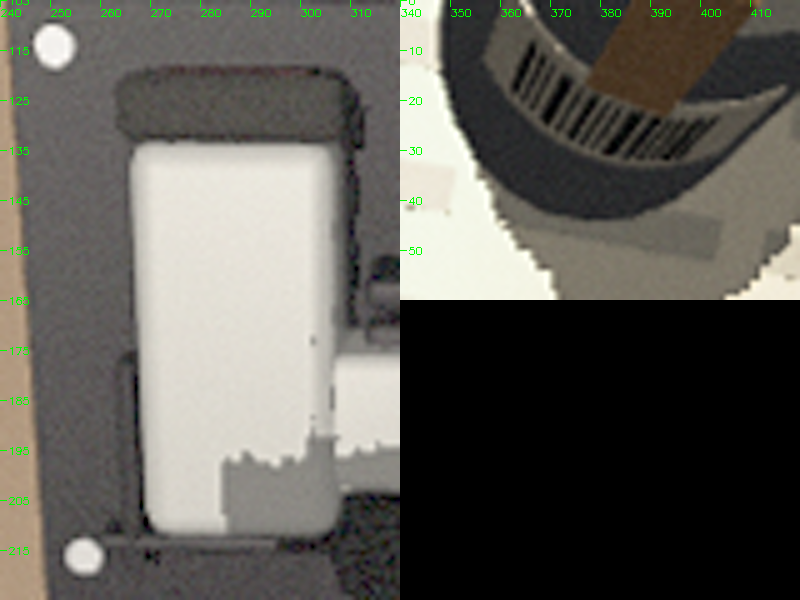

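```bash
python3 - <<'E'
from h import *
from scipy.optimize import least_squares
np.set_printoptions(precision=4,suppress=True)
W=cam('w1.png');T=cam('t1.png');S=cam('s1.png')
F,e=tri((W,(286.5,133.5)),(T,(183.2,221)),(S,(439.7,220.5)));print('front',F,e)
B,e=tri((W,(288.3,211.5)),(T,(184.7,256.7)),(S,(432.5,197.5)));print('back',B,e)
F=plane(W,(286.5,133.5),.052);B=plane(W,(288.3,211.5),.052);N=plane(W,(287,118.5),.052)
print('W plane',F,B,N,'yaw',np.degrees(np.arctan2(*(F-B)[[1,0]])),np.linalg.norm(F-B),np.linalg.norm(N-B))
print('screws W',plane(W,(250.5,114),.006),plane(W,(256.7,216.3),.006),plane(W,(256.7+0,216.3),.006))
def pt(p,a,z,r=.04): 
    t=np.radians(p[2]+a);return (p[0]+r*np.cos(t),p[1]+r*np.sin(t),z)
def res(p):
    r=[]
    for a,z,uv in [(-40.1,.063,(357,11)),(40.1,.063,(417,18)),(0,.107,(386,20.5))]:
        r+=list(proj(W,pt(p,a,z))-uv)
    r+=list(proj(T,(p[0],p[1],.165))-(211,153)); r+=list(proj(S,(p[0],p[1],.165))-(415.6,230.7))
    r+=list(proj(T,pt(p,0,.165))-(205,167))
    return np.array(r)
for s in (1,):
    o=least_squares(res,[.663,.219,167]);print(o.x,o.cost,o.fun)
print('label',pt(o.x,0,.085))
E
```

```text
front [0.5106 0.3147 0.0479] [np.float64(2.9175215208993586), np.float64(2.0309059329410353), np.float64(2.783570507702333)]
back [0.4145 0.3057 0.0479] [np.float64(2.74779129802541), np.float64(1.086058378056387), np.float64(2.2493289498394127)]
W plane [0.5129 0.3121 0.052 ] [0.417  0.3028 0.052 ] [0.5299 0.3127 0.052 ] yaw 5.531614863426961 0.09637094346319731 0.11328608853708971
screws W [0.5284 0.3649 0.006 ] [0.3886 0.3508 0.006 ] [0.3886 0.3508 0.006 ]
[  0.67     0.2199 178.251 ] 93.06627130132951 [ 1.6824  3.1265 -8.7275  4.0348  5.1314 -4.5717 -1.4245 -3.7299  0.1808
  0.6428  3.5966 -2.127 ]
label (np.float64(0.6300505872957344), np.float64(0.2211401220847528), 0.085)
```

Head front grip point is (0.503, 0.311), yaw about 6°. Descending.

```bash
python3 -m creep '[[[0.6,0.8,-1.5,0,0,0,1],[1.15,1.5,-3.3,0,0,0,1],[1.15,1.5,-5,0,0,0,1],[1.15,1.5,-6.5,0,0,0,1],[1.15,1.5,-6.5,0,0,0,1]]]' 30
python3 - <<'E'
from h import *
d=grab('wrist','w2.png')
c=cv2.imread('pics/w2.png'); W=cam('w2.png')
for X in [(.503,.311,.052),(.53,.3135,.052),(.417,.302,.052)]: 
    u=proj(W,X);print(u);cv2.circle(c,tuple(int(v) for v in u),3,(0,0,255),1)
cv2.imwrite('pics/w2b.png',c)
E
```

```text
time_s: 2.65
eef_pos: [0.5012, 0.307, 0.095]
tcp_rot: [0.001, 0.999, 0.051, -0.003]
ft_force: [-0.6, -0.3, 1.3]
width: 0.0855
gripper_force: 0.0
[313.73005953 239.63624154]
[313.86363072 195.971133  ]
[314.88821403 355.77195998]
```

View pics/w2b.png

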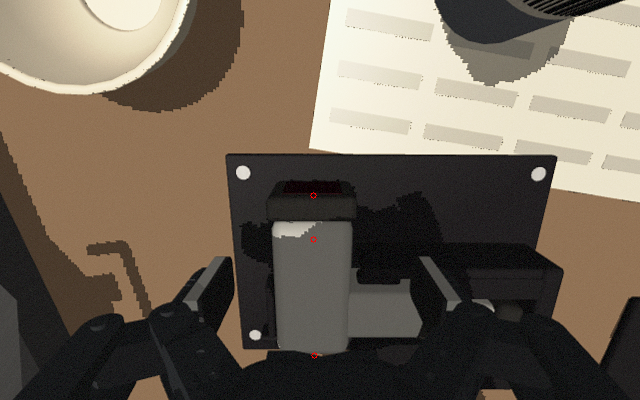

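Lateral alignment is good: head centre at u≈312, nose at row 195. Going down.

```bash
python3 -m creep '[[[0,0,-0.8,0,0,0,1],[0,0,-1.5,0,0,0,1],[0,0,-2,0,0,0,1],[0,0,-2,0,0,0,1],[0,0,-2,0,0,0,1]]]' 30
```

```text
time_s: 3.32
eef_pos: [0.5035, 0.3092, 0.0386]
tcp_rot: [-0.0, 0.999, 0.052, 0.001]
ft_force: [-0.2, 1.0, 0.9]
width: 0.0854
gripper_force: 0.0
```

```bash
python3 -m creep '[[[0,0.03,-0.25,0,0,0,1],[0,0.03,-0.25,0,0,0,0.5],[0,0.03,-0.25,0,0,0,0.3],[0,0.03,-0.25,0,0,0,0.3],[0,0.03,-0.25,0,0,0,0.3]]]' 30
python3 -m creep '[[[0,0,0,0,0,0,0.3],[0,0,0,0,0,0,0.3],[0,0,0,0,0,0,0.3]]]' 40
```

```text
time_s: 3.95
eef_pos: [0.5031, 0.3102, 0.0302]
tcp_rot: [-0.0, 0.999, 0.052, 0.0]
ft_force: [1.2, 2.3, 4.3]
width: 0.0495
gripper_force: 32.3
time_s: 4.32
eef_pos: [0.5031, 0.3102, 0.0302]
tcp_rot: [-0.0, 0.999, 0.052, 0.0]
ft_force: [-0.2, 3.5, 6.1]
width: 0.0497
gripper_force: 40.9
```

```bash
python3 -m creep '[[[0,0,0.4,0,0,0,0.3],[0,0,1,0,0,0,0.3],[0,0,2,0,0,0,0.3],[0,0,3.3,0,0,0,0.3],[0,0,4,0,0,0,0.3]]]' 50
```

```text
time_s: 4.95
eef_pos: [0.5028, 0.3098, 0.1527]
tcp_rot: [-0.0, 0.999, 0.052, 0.001]
ft_force: [-1.0, 0.0, -2.2]
width: 0.0496
gripper_force: 53.4
```

```bash
python3 - <<'E'
from h import *
a=grab('wrist','w3.png');b=grab('scene','s3.png');print(ctrl.read_state()['eef_pos'],ctrl.read_state()['ft_force'])
A=cv2.imread('pics/w3.png')[:, :];B=cv2.imread('pics/s3.png')[100:260,320:560]
cv2.imwrite('pics/c3.png',np.hstack([cv2.resize(A,(400,250)),cv2.resize(B,(375,250))]))
E
```

```text
[0.50337641 0.31018245 0.15283791] [ 0.35617014  0.31405035 -2.4551104 ]
```

View pics/c3.png

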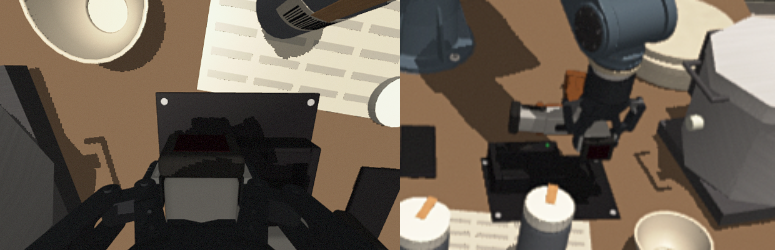

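Held level; the weight reads about 2.2 N. Carrying it high to the mat while turning the beam toward -y, away from the jars.

```bash
python3 -m creep '[[[0,-0.3,1.5,0,0,0,0.3],[0,-1.4,3,0,0,-0.5,0.3],[0.1,-3.1,3.2,0,0,-1.5,0.3],[0.2,-5,3.2,0,0,-2.6,0.3],[0.2,-6.9,3.2,0,0,-3.7,0.3]]]' 50
python3 -m creep '[[[0,-1.8,0,0,0,-1.1,0.3],[0.1,-3.6,0,0,0,-2.2,0.3],[0.1,-5.4,0,0,0,-3.3,0.3],[0.2,-7.2,0,0,0,-4.4,0.3],[0.2,-9,0,0,0,-5.5,0.3]]]'
python3 -m creep '[[[0,-1.6,0,0,0,-0.8,0.3],[0.1,-2.9,0,0,0,-1.55,0.3],[0.1,-3.7,0,0,0,-1.55,0.3],[0.1,-3.7,0,0,0,-1.55,0.3]]]'
```

```text
time_s: 5.68
eef_pos: [0.508, 0.1011, 0.2452]
tcp_rot: [0.0, 0.978, -0.208, -0.001]
ft_force: [0.2, 0.4, -2.9]
width: 0.0494
gripper_force: 53.8
time_s: 6.3
eef_pos: [0.514, -0.1686, 0.245]
tcp_rot: [0.0, 0.829, -0.559, -0.001]
ft_force: [0.6, -0.2, -2.1]
width: 0.0493
gripper_force: 53.6
time_s: 6.8
eef_pos: [0.5173, -0.2788, 0.2451]
tcp_rot: [0.0, 0.766, -0.643, -0.001]
ft_force: [0.2, 0.4, -2.5]
width: 0.0495
gripper_force: 53.9
```

```bash
python3 -m creep '[[[0,0,-1.8,0,0,0,0.3],[0,0,-3.6,0,0,0,0.3],[0,0,-5.2,0,0,0,0.3],[0,0,-6.2,0,0,0,0.3],[0,0,-6.2,0,0,0,0.3]]]'
python3 -m creep '[[[0,0,-0.3,0,0,0,0.3],[0,0,-0.5,0,0,0,0.3],[0,0,-0.7,0,0,0,0.3],[0,0,-0.8,0,0,0,0.3],[0,0,-0.8,0,0,0,0.3]]]'
```

```text
time_s: 7.42
eef_pos: [0.5167, -0.2762, 0.058]
tcp_rot: [0.0, 0.766, -0.642, -0.002]
ft_force: [-0.0, -0.8, -1.7]
width: 0.0499
gripper_force: 53.8
time_s: 8.05
eef_pos: [0.5177, -0.2781, 0.0357]
tcp_rot: [-0.0, 0.766, -0.643, -0.0]
ft_force: [0.1, 0.8, -2.8]
width: 0.0495
gripper_force: 53.9
```

```bash
python3 -m creep '[[[0,0,-0.08,0,0,0,0.3],[0,0,-0.16,0,0,0,0.3],[0,0,-0.22,0,0,0,0.3],[0,0,-0.22,0,0,0,0.3],[0,0,-0.22,0,0,0,0.3]]]'
```

```text
time_s: 8.68
eef_pos: [0.5178, -0.2781, 0.0292]
tcp_rot: [0.0, 0.766, -0.643, 0.0]
ft_force: [0.1, -0.3, -2.1]
width: 0.0494
gripper_force: 53.9
```

```bash
python3 -m creep '[[[0,0,-0.04,0,0,0,0.3],[0,0,-0.08,0,0,0,0.3],[0,0,-0.08,0,0,0,0.45],[0,0,-0.08,0,0,0,0.7],[0,0,-0.08,0,0,0,1]]]' 20
python3 -m creep '[[[0,0,0,0,0,0,1],[0,0,0.5,0,0,0,1],[0,0,2,0,0,0,1],[0,0,3.5,0,0,0,1],[0,0,5,0,0,0,1]]]'
```

```text
time_s: 9.3
eef_pos: [0.5179, -0.2782, 0.0269]
tcp_rot: [-0.0, 0.766, -0.643, 0.0]
ft_force: [0.1, 0.0, 0.7]
width: 0.0756
gripper_force: 0.0
time_s: 9.93
eef_pos: [0.5177, -0.2781, 0.1793]
tcp_rot: [-0.0, 0.766, -0.643, 0.0]
ft_force: [0.7, 0.2, 0.3]
width: 0.0853
gripper_force: 0.0
```

```bash
python3 -m creep '[[[-0.4,0.4,0,0,0,1.2,1],[-0.8,0.8,0,0,0,2.4,1],[-1.2,1.2,0,0,0,3.6,1],[-1.6,1.5,0,0,0,4.8,1],[-1.84,1.64,0,0,0,6,1]]]'
python3 -m creep '[[[0,0,0,0,0,1.2,1],[0,0,0,0,0,2.4,1],[0,0,0,0,0,3.6,1],[0,0,0,0,0,4.8,1],[0,0,0,0,0,5.25,1]]]'
python3 -m creep '[[[0,0,0,0,0,0,1],[0,0,0,0,0,0,1]]]'
python3 - <<'E'
from h import *
grab('wrist','w4.png');c=cv2.imread('pics/w4.png');W=cam('w4.png');print(ctrl.read_state()['q'])
o=np.array([.5178,-.2781]);s=np.radians(-80);R=np.array([[np.cos(s),-np.sin(s)],[np.sin(s),np.cos(s)]])
for p,z in [((85,0),.05),((85,25),.027),((85,-25),.027),((-30,25),.05),((-30,-25),.05),((18,-79),.046),((-18,-79),.046),((0,-46),.046),((18,-35),.046),((18,-57),.046)]:
    x=o+R@(np.array(p)-[58,0])/1e3;u=proj(W,(*x,z));cv2.circle(c,tuple(int(v) for v in u),3,(0,0,255),1)
cv2.imwrite('pics/w4b.png',c)
E
```

```text
time_s: 10.55
eef_pos: [0.4622, -0.2285, 0.1778]
tcp_rot: [0.0, 0.962, -0.273, 0.0]
ft_force: [0.6, -0.4, -0.0]
width: 0.0857
gripper_force: 0.0
time_s: 11.18
eef_pos: [0.4627, -0.2289, 0.1778]
tcp_rot: [0.0, 0.996, 0.088, 0.0]
ft_force: [-0.1, 0.5, -0.4]
width: 0.0855
gripper_force: 0.0
time_s: 11.42
eef_pos: [0.4626, -0.2289, 0.1772]
tcp_rot: [0.0, 0.996, 0.086, 0.0]
ft_force: [-0.0, -0.2, -0.2]
width: 0.0856
gripper_force: 0.0
[-5.49684581e-01  3.81927273e-01  1.80997591e+00  1.53044871e-05
  9.49334525e-01  8.48965424e-01]
```

View pics/w4b.png

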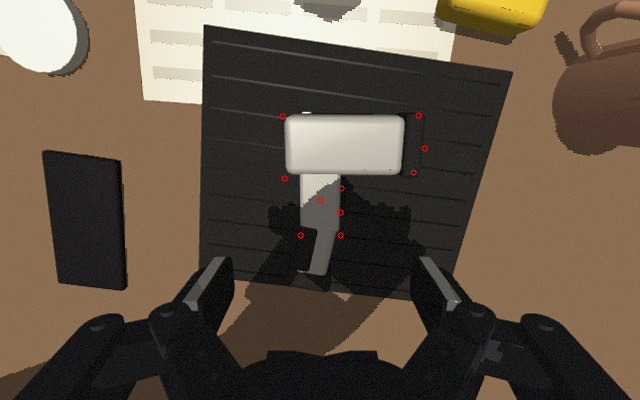

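The model's points land on the scanner and the handle grip point is at (320,200), free on both sides. Descending over the handle and closing, with the beam pointing at -y over open bench.

```bash
python3 -m creep '[[[0,0,-1.6,0,0,0,1],[0,0,-3.2,0,0,0,1],[0,0,-4.5,0,0,0,1],[0,0,-4.9,0,0,0,1],[0,0,-4.95,0,0,0,1]]]' 30
python3 -m creep '[[[0,0,0,0,0,0,0.8],[0,0,0,0,0,0,0.6],[0,0,0,0,0,0,0.4],[0,0,0,0,0,0,0.2],[0,0,0,0,0,0,0.2]]]' 30
python3 -m creep '[[[0,0,0,0,0,0,0.2],[0,0,0,0,0,0,0.2],[0,0,0,0,0,0,0.2]]]' 50
```

```text
time_s: 12.1
eef_pos: [0.4628, -0.229, 0.0286]
tcp_rot: [-0.0, 0.996, 0.086, -0.0]
ft_force: [-0.5, 0.3, 0.5]
width: 0.0856
gripper_force: 0.0
time_s: 12.72
eef_pos: [0.4629, -0.2288, 0.0293]
tcp_rot: [0.0, 0.996, 0.087, 0.0]
ft_force: [-2.5, 3.1, 8.8]
width: 0.0359
gripper_force: 30.2
time_s: 13.1
eef_pos: [0.4628, -0.2288, 0.0293]
tcp_rot: [0.0, 0.996, 0.087, 0.0]
ft_force: [-1.3, 4.4, 10.2]
width: 0.0354
gripper_force: 49.2
```

Trigger squeezed (width 36 mm). Lifting high above the jars before turning.

```bash
python3 -m creep '[[[0,0,0.4,0,0,0,0.2],[0,0,1.5,0,0,0,0.2],[0,0,3.3,0,0,0,0.2],[0,0,5.2,0,0,0,0.2],[0,0,7.1,0,0,0,0.2]]]' 60
python3 -m creep '[[[0,0,0.9,0,0,0,0.2],[-0.1,1.4,1.2,0,0,0.9,0.2],[-0.2,3.2,1.2,0,0,2,0.2],[-0.3,5,1.2,0,0,3.1,0.2],[-0.4,6.8,1.2,0,0,4.2,0.2]]]'
python3 -m creep '[[[-0.1,1.8,0,0,0,1.1,0.2],[-0.2,3.6,0,0,0,2.2,0.2],[-0.3,5.4,0,0,0,3.3,0.2],[-0.4,7,0,0,0,4.4,0.2],[-0.5,7.7,0,0,0,4.8,0.2]]]'
python3 -m creep '[[[0,0,0,0,0,0,0.2],[0,0,0,0,0,0,0.2]]]'
python3 - <<'E'
from h import *
grab('wrist','w5.png');grab('top','t5.png');grab('scene','s5.png');W=cam('w5.png');print(ctrl.read_state()['q'])
for X in [(.625,.226,.085),(.663,.22,.165)]:print(proj(W,X))
E
```

```text
time_s: 13.72
eef_pos: [0.4621, -0.2286, 0.2438]
tcp_rot: [0.0, 0.996, 0.087, 0.0]
ft_force: [1.0, -0.7, -3.0]
width: 0.0355
gripper_force: 60.7
time_s: 14.35
eef_pos: [0.4499, -0.0233, 0.2779]
tcp_rot: [0.0, 0.928, 0.373, 0.0]
ft_force: [1.3, 0.7, -2.6]
width: 0.0354
gripper_force: 60.8
time_s: 14.98
eef_pos: [0.4348, 0.2081, 0.2777]
tcp_rot: [-0.0, 0.753, 0.658, 0.0]
ft_force: [-0.5, -0.7, -2.9]
width: 0.0353
gripper_force: 60.8
time_s: 15.22
eef_pos: [0.4355, 0.2054, 0.2775]
tcp_rot: [0.0, 0.756, 0.655, -0.0]
ft_force: [0.6, 0.4, -1.5]
width: 0.0353
gripper_force: 60.8
[ 3.43624396e-01  1.96085007e-01  1.78868161e+00 -8.27060414e-05
  1.15687408e+00  4.86257338e-01]
[501.03069102 137.40153516]
[609.50717553 147.62513559]
```

View pics/w5.png

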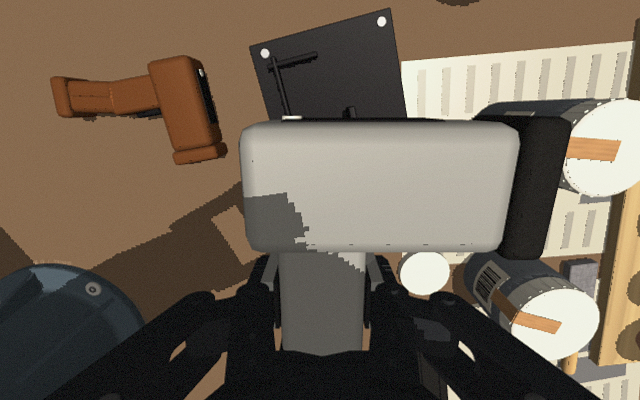

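View: the scanner is held squarely with its nose to the right. The tall jar's lid is at (612,147), and its seal runs from (618,151) to (567,147). I'll fit the seal and lid by colour on the z=0.165 plane, from both the wrist and top images.

```bash
python3 - <<'E'
from h import *
np.set_printoptions(precision=4,suppress=True)
for f,(x0,x1,y0,y1) in [('w5.png',(560,640,95,200)),('t5.png',(190,232,132,172)),('t1.png',(190,232,132,172)),('s1.png',(395,436,212,250))]:
    c=np.load('pics/'+f+'.npz')['c'].astype(int)[y0:y1,x0:x1];C=cam(f)
    r,g,b=c[...,0],c[...,1],c[...,2]
    m=(r>150)&(r-b>60)&(r-g>25)
    n,l,st,_=cv2.connectedComponentsWithStats(m.astype(np.uint8)); k=1+np.argmax(st[1:,4])
    v,u=np.nonzero(l==k)
    P=np.array([plane(C,(a+x0,d+y0),.165)[:2] for a,d in zip(u,v)])
    # direction from long-axis PCA
    mu=P.mean(0);w,V=np.linalg.eigh(np.cov((P-mu).T));d=V[:,1]*(-1 if V[0,1]>0 else 1)
    t=(P-mu)@d;print(f,len(u),'px',u.min()+x0,u.max()+x0,v.min()+y0,v.max()+y0,'mid',mu,'ang',np.degrees(np.arctan2(d[1],d[0])),'ends',mu+d*t.min(),mu+d*t.max())
    wm=((r>190)&(g>190)&(b>180)|(l==k)).astype(np.uint8)
    wm=cv2.morphologyEx(wm,cv2.MORPH_OPEN,np.ones((3,3)))
    n,l2,st,_=cv2.connectedComponentsWithStats(wm);k2=1+np.argmax(st[1:,4])
    cs,_=cv2.findContours((l2==k2).astype(np.uint8),0,cv2.CHAIN_APPROX_NONE);cc=max(cs,key=len)[:,0]
    Q=np.array([plane(C,(a+x0,d+y0),.165)[:2] for a,d in cc if 0<a<x1-x0-2 and 0<d<y1-y0-2])
    (cx,cy),R=cv2.minEnclosingCircle((Q*1e3).astype(np.float32));
    A=np.c_[2*Q,np.ones(len(Q))];s=np.linalg.lstsq(A,(Q**2).sum(1),rcond=None)[0];print('  lid',s[:2],np.sqrt(s[2]+s[:2]@s[:2]),'enc',cx,cy,R)
E
```

```text
w5.png 1060 px 566 620 136 160 mid [0.6499 0.2212] ang 166.85530893331944 ends [0.6691 0.2167] [0.6302 0.2258]
  lid [0.6657 0.2183] 0.036648709079988365 enc 664.1876831054688 218.2277374267578 37.75162887573242
t5.png 94 px 203 212 151 167 mid [0.6449 0.2236] ang 168.21582413525167 ends [0.6657 0.2193] [0.6248 0.2278]
  lid [0.6687 0.2257] 0.04363884860317438 enc 664.39892578125 228.34054565429688 56.49435043334961
t1.png 93 px 204 212 151 167 mid [0.6452 0.2236] ang 168.49247884580257 ends [0.6657 0.2194] [0.6253 0.2276]
  lid [0.6687 0.2257] 0.04350200132519982 enc 664.39892578125 228.34054565429688 56.49435043334961
s1.png 77 px 413 420 218 230 mid [0.6443 0.2242] ang 167.50188330388573 ends [0.6645 0.2197] [0.6236 0.2288]
  lid [0.6656 0.2198] 0.03688361600716487 enc 663.402587890625 219.34730529785156 40.914302825927734
```

```bash
python3 - <<'E'
from h import *
C=cam('w5.png');s=ctrl.read_state();p=s['eef_pos']
m=np.load('pics/w5.png.npz')['c'].astype(int).min(2)[95:275,225:560]
# column-wise head edges
def edge(cols,r0,r1,sgn):
    o=[]
    for u in cols:
        g=np.diff(cv2.GaussianBlur(m[r0-95:r1-95,u-225].astype(np.float32),(1,5),0).ravel())*sgn
        o.append((u,r0+np.argmax(g)+.5))
    return np.array(o)
for nm,e,z in [('top',edge(range(300,480,4),105,140,1),.02),('bot',edge(range(380,480,4),235,268,-1),.02)]:
    P=np.array([plane(C,uv,p[2]+z)[:2] for uv in e]);med=np.median(e[:,1])
    P=P[abs(e[:,1]-med)<6];k=np.polyfit(P[:,0],P[:,1],1)
    ang=np.arctan(k[0]);n=np.array([-np.sin(ang),np.cos(ang)])
    print(nm,med,len(P),'yaw',np.degrees(ang),'offset from TCP mm',1e3*(P.mean(0)-p[:2])@n)
print(p)
d=np.radians(-12.5);D=np.array([np.cos(d),np.sin(d)]);L=np.array([.6265,.2277])
print('TCP target',L-.185*D+.046*np.array([np.sin(d),-np.cos(d)]))
E
```

```text
top 121.5 41 yaw -8.43695052925835 offset from TCP mm 71.37072203972541
bot 251.5 18 yaw -7.59166032190647 offset from TCP mm 23.998411274212582
[0.43569311 0.20526714 0.27739577]
TCP target [0.43592902 0.22283171]
```

Scanner yaw in the hand is -8°, as expected. The label normal is at 167.5°, so the beam yaw needed is -12.5°. Target TCP is (0.436, 0.222, 0.087).

```bash
python3 -m creep '[[[0,0.55,-0.8,0,0,-0.54,0.2],[0,0.55,-2.3,0,0,-0.54,0.2],[0,0.55,-3.8,0,0,-0.54,0.2],[0,0.55,-5.2,0,0,-0.54,0.2],[0,0.55,-6.1,0,0,-0.54,0.2]]]'
python3 -m creep '[[[0,0,-0.25,0,0,0,0.2],[0,0,-0.25,0,0,0,0.2],[0,0,-0.25,0,0,0,0.2]]]'
python3 - <<'E'
from h import *
s=ctrl.read_state();grab('wrist','w6.png');grab('top','t6.png');p=s['eef_pos'];q=s['tcp_rot'];M=Rn.from_quat([*q[1:],q[0]]).as_matrix();print(p,'tool y',M[:,1],'x',M[:,0])
X,Y,Z=M[:,1],M[:,0],-M[:,2]
if X[0]<0:X=-X
if Y[1]<0:Y=-Y
w=p+.085*X+.047*Y-.0023*Z; L=np.array([.6265,.2277,.085]);v=L-w
print('dist',v@X,'miss y,z mm',1e3*(v@Y),1e3*(v@Z),'yaw',np.degrees(np.arctan2(X[1],X[0])))
W=cam('w6.png');print('label px',proj(W,L))
c=np.hstack([cv2.imread('pics/w6.png')[0:300,340:640],cv2.resize(cv2.imread('pics/t6.png')[110:260,150:300],(300,300))]);cv2.imwrite('pics/c6.png',c)
E
```

```text
time_s: 16.0
eef_pos: [0.4353, 0.2217, 0.0926]
tcp_rot: [-0.0, 0.78, 0.626, -0.001]
ft_force: [0.0, 0.2, -2.4]
width: 0.0352
gripper_force: 60.7
time_s: 16.38
eef_pos: [0.4363, 0.2228, 0.0879]
tcp_rot: [0.0, 0.779, 0.627, 0.001]
ft_force: [-0.5, -0.2, -2.8]
width: 0.035
gripper_force: 60.7
[0.43630103 0.22275017 0.08794954] tool y [ 0.9766525  -0.21481885  0.0016582 ] x [0.21481721 0.97665364 0.00110949]
dist 0.09969008969882752 miss y,z mm -1.3109937878666835 -1.0064934680743196 yaw -12.404916987238144
label px [750.48405166 181.60568275]
```

View pics/c6.png

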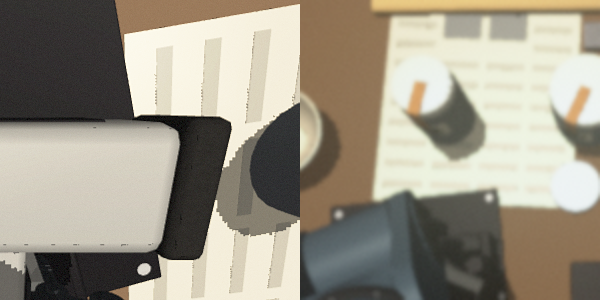

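The nose points at the jar from about 100 mm with a computed miss of about 1 mm. Holding still for over 3 s.

```bash
python3 -m creep '[[[0,-0.04,-0.03,0,0,0,0.2],[0,-0.04,-0.03,0,0,0,0.2],[0,-0.04,-0.03,0,0,0,0.2],[0,-0.04,-0.03,0,0,0,0.2],[0,-0.04,-0.03,0,0,0,0.2]]]'
for i in 1 2 3 4 5; do python3 -m creep '[[[0,0,0,0,0,0,0.2],[0,0,0,0,0,0,0.2],[0,0,0,0,0,0,0.2],[0,0,0,0,0,0,0.2],[0,0,0,0,0,0,0.2]]]' | head -2; done
```

```text
time_s: 17.1
eef_pos: [0.4356, 0.2214, 0.0859]
tcp_rot: [-0.0, 0.779, 0.627, -0.0]
ft_force: [0.5, -0.3, -2.3]
width: 0.0352
gripper_force: 60.7
time_s: 17.73
eef_pos: [0.4356, 0.2214, 0.0859]
time_s: 18.35
eef_pos: [0.4356, 0.2214, 0.0859]
time_s: 18.98
eef_pos: [0.4356, 0.2214, 0.0859]
time_s: 19.6
eef_pos: [0.4356, 0.2214, 0.0859]
time_s: 20.23
eef_pos: [0.4356, 0.2214, 0.0859]
```

Held for over 3 s. Going back up, across and down onto the mat.

```bash
python3 -m creep '[[[0,0,1.5,0,0,0,0.2],[0,0,3.4,0,0,0,0.2],[0,0,5.3,0,0,0,0.2],[0,0,6.4,0,0,0,0.2],[0,0,6.4,0,0,0,0.2]]]'
python3 -m creep '[[[0,-1.2,0,0,0,-0.6,0.2],[0.1,-3,0,0,0,-1.7,0.2],[0.3,-4.8,0,0,0,-2.8,0.2],[0.4,-6.6,0,0,0,-3.9,0.2],[0.5,-8.4,0,0,0,-5,0.2]]]'
python3 -m creep '[[[0.1,-1.8,0,0,0,-1.1,0.2],[0.2,-3.6,0,0,0,-2.2,0.2],[0.3,-5.2,0,0,0,-3.2,0.2],[0.4,-6.6,0,0,0,-3.44,0.2],[0.4,-6.6,0,0,0,-3.44,0.2]]]'
python3 -m creep '[[[0,0,-1.8,0,0,0,0.2],[0,0,-3.6,0,0,0,0.2],[0,0,-5.4,0,0,0,0.2],[0,0,-6.8,0,0,0,0.2],[0,0,-7.2,0,0,0,0.2]]]'
python3 -m creep '[[[0,0,0,0,0,0,0.2],[0,0,0,0,0,0,0.2]]]'
```

```text
time_s: 20.85
eef_pos: [0.4363, 0.2217, 0.28]
tcp_rot: [0.001, 0.779, 0.627, 0.002]
ft_force: [0.1, 0.3, -2.8]
width: 0.0353
gripper_force: 61.7
time_s: 21.48
eef_pos: [0.4498, -0.0322, 0.2763]
tcp_rot: [-0.001, 0.947, 0.32, -0.001]
ft_force: [0.5, 0.4, -3.4]
width: 0.0354
gripper_force: 61.5
time_s: 22.1
eef_pos: [0.4619, -0.2305, 0.2757]
tcp_rot: [-0.001, 0.996, 0.086, -0.001]
ft_force: [-0.5, 0.4, -2.8]
width: 0.0352
gripper_force: 61.6
time_s: 22.72
eef_pos: [0.4609, -0.2269, 0.0591]
tcp_rot: [-0.002, 0.996, 0.088, -0.002]
ft_force: [-0.1, 0.2, -0.8]
width: 0.0353
gripper_force: 61.4
time_s: 22.98
eef_pos: [0.4634, -0.2289, 0.0633]
tcp_rot: [0.001, 0.996, 0.088, 0.001]
ft_force: [-0.3, -0.5, -2.7]
width: 0.0355
gripper_force: 61.4
```

```bash
python3 -m creep '[[[0,0,-0.3,0,0,0,0.2],[0,0,-0.6,0,0,0,0.2],[0,0,-0.85,0,0,0,0.2],[0,0,-1,0,0,0,0.2],[0,0,-1,0,0,0,0.2]]]'
python3 -m creep '[[[0,0,-0.05,0,0,0,0.2],[0,0,-0.1,0,0,0,0.2],[0,0,-0.14,0,0,0,0.2],[0,0,-0.14,0,0,0,0.2],[0,0,-0.14,0,0,0,0.2]]]'
```

```text
time_s: 23.6
eef_pos: [0.4624, -0.2285, 0.0315]
tcp_rot: [-0.0, 0.996, 0.088, -0.0]
ft_force: [0.3, 0.1, -2.4]
width: 0.0353
gripper_force: 61.6
time_s: 24.22
eef_pos: [0.4627, -0.2287, 0.0293]
tcp_rot: [0.0, 0.996, 0.088, 0.0]
ft_force: [-7.2, 4.1, 24.2]
width: 0.0352
gripper_force: 64.9
```

```bash
python3 -m creep '[[[0,0,0.05,0,0,0,0.2],[0,0,0.06,0,0,0,0.35],[0,0,0.06,0,0,0,0.45],[0,0,0.06,0,0,0,0.7],[0,0,0.06,0,0,0,1]]]' 20
python3 -m creep '[[[0,0,0.1,0,0,0,1],[0,0,0.1,0,0,0,1],[0,0,0.8,0,0,0,1],[0,0,2.5,0,0,0,1],[0,0,4.3,0,0,0,1]]]'
python3 -m creep '[[[0,0,1.5,0,0,0,1],[0,0,3,0,0,0,1],[0,0,3,0,0,0,1],[0,0,3,0,0,0,1]]]'
python3 - <<'E'
from h import *
grab('wrist','w7.png');c=np.load('pics/w7.png.npz')['c'].astype(int);W=cam('w7.png')
o=np.array([.4628,-.2287]);s=np.radians(-80);R=np.array([[np.cos(s),-np.sin(s)],[np.sin(s),np.cos(s)]])
for p in [(18,0),(-26,20),(60,20),(60,-20),(-26,-20),(0,-46),(0,-70)]:
    u=proj(W,(*(o+R@(np.array(p)+[0,46])/1e3),.049)).round().astype(int);print(p,u,c[u[1],u[0]])
# before/after: others unchanged in top view
a=np.load('pics/t1.png.npz')['c'].astype(int);d=grab('top','t7.png')['color'].astype(int)
m=(abs(a-d).max(2)>60).astype(np.uint8);n,l,st,_=cv2.connectedComponentsWithStats(m)
print([tuple(x) for x in st[1:] if x[4]>12]);print(ctrl.read_state()['time_s'])
E
```

```text
time_s: 24.85
eef_pos: [0.4627, -0.2287, 0.0296]
tcp_rot: [0.0, 0.996, 0.088, 0.0]
ft_force: [-0.0, 0.2, -0.7]
width: 0.0729
gripper_force: 0.0
time_s: 25.48
eef_pos: [0.4622, -0.2284, 0.1597]
tcp_rot: [-0.0, 0.996, 0.088, -0.0]
ft_force: [0.9, -0.3, 0.8]
width: 0.085
gripper_force: 0.0
time_s: 25.98
eef_pos: [0.4622, -0.2284, 0.2478]
tcp_rot: [-0.0, 0.996, 0.088, -0.0]
ft_force: [-0.3, -0.5, -0.6]
width: 0.0857
gripper_force: 0.0
(18, 0) [339 139] [203 199 183]
(-26, 20) [296 119] [220 213 196]
(60, 20) [380 119] [200 195 182]
(60, -20) [378 158] [155 151 139]
(-26, -20) [297 158] [163 158 147]
(0, -46) [321 182] [200 196 182]
(0, -70) [321 203] [95 91 85]
[(np.int32(411), np.int32(162), np.int32(21), np.int32(18), np.int32(243)), (np.int32(429), np.int32(171), np.int32(7), np.int32(15), np.int32(28)), (np.int32(403), np.int32(180), np.int32(14), np.int32(10), np.int32(83)), (np.int32(410), np.int32(184), np.int32(86), np.int32(173), np.int32(3474)), (np.int32(425), np.int32(189), np.int32(8), np.int32(16), np.int32(79)), (np.int32(456), np.int32(201), np.int32(17), np.int32(7), np.
[... 291 characters left out ...]
(14), np.int32(95)), (np.int32(378), np.int32(235), np.int32(4), np.int32(7), np.int32(22)), (np.int32(342), np.int32(280), np.int32(89), np.int32(56), np.int32(1983)), (np.int32(411), np.int32(301), np.int32(7), np.int32(5), np.int32(14)), (np.int32(421), np.int32(305), np.int32(9), np.int32(10), np.int32(37)), (np.int32(461), np.int32(330), np.int32(179), np.int32(70), np.int32(6118)), (np.int32(235), np.int32(334), np.int32(102), np.int32(38), np.int32(1082)), (np.int32(351), np.int32(357), np.int32(103), np.int32(43), np.int32(2327)), (np.int32(155), np.int32(364), np.int32(85), np.int32(36), np.int32(2254)), (np.int32(621), np.int32(393), np.int32(17), np.int32(7), np.int32(85))]
26.075
```

The scanner lies released on the mat and the jars haven't moved. The other differences between the top views are the arm and its shadow. Handing in.

```bash
python3 -c "
from rig import ctrl
print(ctrl.close_job())"
```

```text
the job is handed in; nothing more can be done
None
```

I scanned the tall jar's label from about 10 cm with the trigger squeezed, holding still for over 3 s, then laid the scanner on its side on the mat, let go and handed the job in at about 26 s; the rig gave no verdict.

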